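Take the driver from the tool block and shut its dust cover

ROBOT

A 7-joint arm with a two-finger parallel gripper is mounted at the origin on the work surface. World frame = base frame: x ahead of the robot, y to its left, z up, the work surface at z = 0. Lengths are in mm, angles in rad, forces in N, time in s.
With the tool pointing down it reaches from about 425 to 825 mm from the base axis. Payload 3.6 kg.
Tool frame: the origin (TCP) lies at the very end of the fingers, on their centre line; the grasp point (between the pads) lies 19 mm behind it; z points along the fingers, y is the line along which they close (so a half turn about z gives the same grasp; the last joint's range is limited). The gripper opens to 93 mm and grips with 3 to 60 N. Pads are 15 mm wide; open, the fingers measure 128 mm over their backs; the gripper's body (75 mm by 188 mm) begins 65 mm behind the grasp point.
Start: joints at [1.298, 0.615, -0.013, 1.423, 0.008, 1.103, -0.04], TCP at [158.81, -630.271, 218.64] pointing down, gripper open.
Joint ranges: [-3.12, 3.12], [-0.3, 2.06], [-1.34, 1.32], [0.26, 2.42], [-1.36, 4.5], [0.01, 1.98], [-2.84, 2.84]. Speed limits (rad/s): [2.79, 2.79, 3.14, 3.14, 3.14, 3.14, 3.14].

INTERFACE

Orientations are given as a unit quaternion [x, y, z, w].
In Python, from station import r gives the robot as it stands. The module is installed in compiled form; this text tells all that it offers.
- The arm moves only by the tool move_arm, never from a script. Its argument "commands" is a list that holds one entry, the list of rows, each a list of 7 numbers: the shift along the tool's x, y, z each as a share of 1000 mm, from -1 to 1, then the turn, a rotation vector about the tool's x, y, z each as a share of 90 degrees, from -1 to 1, then the opening, from 0 (shut) to 1 (fully open). A call has exactly 5 rows; each row shifts and turns the commanded pose from where the row before left it, along the tool's axes as they then stand; what a row does not reach is not made up. A row lasts 1/10 s, in which the tool goes at most 50 mm and 8.59 degrees, less where a joint would pass 70% of its speed; a pose out of reach is approached as far as the arm can. A call with a number of a shift or a turn outside -1 to 1 is refused whole. A call with a gripper value outside its range is refused whole. The fingers move at their own pace and stop on an object; "newtons" is the grip in N (left out, the last holds). Time passes only in rows, so rows that do not move let the fingers close, or fill a call up. It gives the time, the measured TCP pose, the force, the opening and the grip force at its end, in the units of the state.
- r.state(): the state, without advancing time (a new reading comes with each control period).
- r.get_image(name): name is "scene" or "top"; returns (picture, depth): 384x512x3 uint8, red, green, blue; 384x512 float32, mm along the optical axis (not along the pixel's ray), 0 where there is no reading.
- r.get_calibration(name): a dict with "mtx" (3x3 intrinsics, pixels), "D" ([k1, k2, p1, p2, k3] as OpenCV has them; the pictures are not rectified), "rvec" (rotation vector, rad) and "tvec" (3), from world to camera coordinates, as OpenCV has them. Camera axes: x right, y down, z forward; pixel columns grow to the right and rows downward; lengths in mm; the calibration is good to about 2 mm. A picture is of the moment at which its call begins. get_calibration takes no time and is no camera call.
- r.job_done(): hands the job in; it is judged then, once.
Trained networks look in the newest picture that a camera, given by its name, has taken for a name from the list of things; names that differ only in an ending like _2 or _b are one class to them, and where a whole thing is asked for, a point or a joint stands for the part that bears it (a point fixed in the world has none). Each returns a list of dicts, best first, with "confidence" (0 to 1); they miss things now and then, are a little off and sometimes report something else, mostly with a low value. They report only what shows in the picture. A call takes as long as a camera call. They do not tell look-alikes from the thing itself.
- r.search_frame(name, camera): "bbox" ([left, top, right, bottom] in pixels, round what is visible of it).
- r.regions_of(name, camera): "pixels" (384x512 bool, what is visible of it) and "bbox" ([left, top, right, bottom] in pixels, round what is visible of it).
- r.tip_of(name, camera): "point" ([column, row] in pixels: a listed point, or the origin of a listed thing).
The state is a dict: "time": time; "joint_positions": joint angles; "joint_vel": joint speeds; "tau": joint torques, N m; "position": TCP position; "ee_rot": TCP orientation; "wrist_force": force on the tool from outside, world axes, zero at the start; "moment": the same for the moment, N m; "finger_gap": finger opening in mm; "grip_force": force on a finger pad.
Only numpy, scipy, OpenCV 4.12 (cv2) and the standard library are available. Lean on these libraries where they do the work, as an engineer would, in place of code of your own. Each camera call takes 0.05 s, during which the arm holds its last target. There are 200 camera calls.

TASK

Pull the long red-handled screwdriver out of the tool block and lay it down flat inside the blue tray, keeping hold of it until it rests lying on the tray's liner: do not drop it in and do not press it down hard. Then lower the block's hinged dust cover gently until it is fully shut. The short bit stays in its well, and the mug and the battery pack stay where they are.

Things in the scene. Friction and masses are not known exactly. Their poses are not given: they have to be found in the camera images.
- block: Grey tool block fixed to the table, 120 (x) x 150 (y) x 105 mm high, walls 6 mm. Origin: centre of its underside, z up; the cover's hinge is on its +x side, its front looks to -x. A black insert 19 mm below the rim has two wells, 13 mm bore, mouths 86 mm and flat floors 14 mm above the underside. The driver stands in one, the bit in the other; which is which changes.
- well0 (a point): Mouth centre of one well: 25 mm towards -x and 36 mm towards -y from the block's axis, 86 mm above its underside.
- well1 (a point): Mouth centre of the other well: 25 mm towards -x and 36 mm towards +y from the block's axis, 86 mm above its underside.
- cover (a joint): Angle of the grey dust cover, a flat plate 120 x 150 x 8 mm with an orange panel on its outer face, no handle: 0 fully shut on the rim, 1.57 upright, 2.5 open stop; it starts leaning back at 2.0 to 2.4. The hinge is stiff: the cover stays at any angle, and 1 to 3 N at its free edge moves it. The standing driver blocks it from shutting.
- cover_hinge (a point): Middle of the cover's hinge line on the underside of the cover, at the top of the block's +x side, 105 mm above the table; the line runs along the block's y. The frame turns with the cover: the plate runs 120 mm along -x from here and its outer face is 8 mm along +z.
- cover_edge (a point): Middle of the cover's free edge on its outer face, 120 mm from the hinge line.
- driver: Loose screwdriver, 200 mm long, 80 to 150 g. Origin: centre of its shaft's flat end; z runs along it to the handle's butt. Round steel shaft 8 mm thick, z 0 to 100 mm; eight-sided red handle 30 mm across flats, z 100 to 200 mm, black ring near its lower end. Stands in its well with the handle above the block, leaning up to 4 degrees, free to turn. Centre of mass at z about 144 mm.
- driver_grip (a point): Point on the driver's axis 145 mm from the shaft's end, inside the handle.
- driver_butt (a point): Centre of the handle's butt end, 200 mm from the shaft's end.
- bit: Loose short brass bit, 8 mm thick, 85 mm long, standing in the other well, its top just below the rim. Origin: centre of its lower end, z along it. Leave it there.
- tray: Blue open tray fixed to the table, 130 (x) x 280 (y) x 30 mm high, walls 5 mm. Origin: centre of its underside, z up, long side along y. A level black rubber liner fills its floor; the liner's top lies 11 to 25 mm above the tray's underside: the height differs from start to start and is not reported, so feel for it.
- mug: Loose white mug, 76 mm across, 90 mm high, beyond the work. Origin: centre of its underside.
- battery: Loose black tool battery pack, 75 x 70 x 61 mm, beyond the work. Origin: centre of its underside.
Things that resemble listed ones, but are neither listed nor needed, are in the scene too. What is meant by the block is not green or turquoise, and is the smaller of those in its own colour.

How it is judged:
By the outcome, as a careful person would: the job done as asked, in the order asked, and still so for the second after the job is handed in, with the robot touching nothing.
It also fails if it takes over 67 s, if anything falls off the work surface, if the arm or the gripper's body presses on something with over 40 N, if the wrist force passes 120 N, or if a joint passes its speed limit or range.

## Working session

There is one attempt and no reset: what is moved stays moved. The work goes in short steps, Python scripts to look and compute and a tool call to move; the robot and the scene stay as the last step left them, time stands still between calls to the robot, and variables do not carry over. Pictures are saved under pics/ and viewed, at most 10 in all, crops included, and the job is handed in when it is done.

Besides the shell and the picture viewer there is one more tool, called after "Emit:" by a JSON object that holds its "op" and its "data", one argument or row to a line. move_arm: Moves the arm, as the interface text tells. Shift numbers are shares of 1000 mm and turn numbers shares of 90 degrees, none past 1 either way. Its arguments: {"type":"object","properties":{"commands":{"type":"array"},"newtons":{"type":"number"}},"required":["commands"]}

```bash
mkdir -p pics
cat > h.py <<'E'
import numpy as np, cv2
from station import r
from scipy.spatial.transform import Rotation as R
def cal(c):
    k=r.get_calibration(c); return np.array(k["mtx"],float),np.array(k["D"],float),cv2.Rodrigues(np.array(k["rvec"],float))[0],np.array(k["tvec"],float).ravel()
def cloud(c,d):
    K,D,Rm,t=cal(c); v,u=np.mgrid[0:384,0:512]
    p=cv2.undistortPoints(np.stack([u,v],-1).reshape(-1,1,2).astype(float),K,D).reshape(384,512,2)
    X=np.dstack([p[...,0]*d,p[...,1]*d,d]); return (X-t)@Rm
def proj(c,P):
    K,D,Rm,t=cal(c); return cv2.projectPoints(np.atleast_2d(P).astype(float),cv2.Rodrigues(Rm)[0],t,K,D)[0].reshape(-1,2)
E
python3 - <<'E'
from h import *
ims=[]
for c in("scene","top"):
    im,d=r.get_image(c); np.savez(f"{c}.npz",im=im,d=d); W=cloud(c,d)
    cv2.imwrite(f"pics/{c}0.png",cv2.resize(im[...,::-1],(800,600),interpolation=cv2.INTER_CUBIC))
    for n in("block","driver","cover","tray","bit","mug","battery"):
        for o in r.regions_of(n,c)[:4]:
            m=o["pixels"]&(d>0); p=W[m]
            print(c,n,round(o["confidence"],2),np.round(o["bbox"]),m.sum(),np.round(np.percentile(p,[2,50,98],axis=0)).tolist() if m.sum() else "")
    for n in("well0","well1","driver_butt","driver_grip","cover_edge","cover_hinge"):
        for o in r.tip_of(n,c)[:3]:
            u,v=np.round(o["point"]).astype(int); print(c,n,round(o["confidence"],2),u,v,W[min(v,383),min(u,511)].round())
print(r.state())
E
```

```text
scene block 0.97 [139. 172. 211. 242.] 3293 [[442.0, -486.0, 9.0], [525.0, -396.0, 113.0], [583.0, -321.0, 117.0]]
scene block 0.95 [216. 183. 298. 248.] 3282 [[451.0, -250.0, 79.0], [537.0, -168.0, 92.0], [656.0, -96.0, 191.0]]
scene block 0.89 [ 57. 103. 165. 196.] 6682 [[268.0, -730.0, 7.0], [387.0, -603.0, 159.0], [445.0, -510.0, 165.0]]
scene block 0.58 [197.  94. 282. 176.] 5013 [[183.0, -357.0, 15.0], [311.0, -254.0, 154.0], [355.0, -149.0, 158.0]]
scene driver 0.73 [247. 168. 261. 200.] 380 [[451.0, -215.0, 81.0], [489.0, -198.0, 179.0], [494.0, -184.0, 218.0]]
scene driver 0.31 [221. 183. 293. 251.] 3189 [[453.0, -248.0, 83.0], [538.0, -168.0, 94.0], [656.0, -96.0, 191.0]]
scene cover 0.77 [ 54. 103. 151. 167.] 4009 [[260.0, -728.0, 153.0], [358.0, -621.0, 162.0], [442.0, -517.0, 165.0]]
scene cover 0.7 [218. 184. 295. 251.] 3179 [[452.0, -249.0, 83.0], [538.0, -168.0, 92.0], [656.0, -96.0, 191.0]]
scene cover 0.58 [200.  95. 281. 152.] 3190 [[179.0, -351.0, 149.0], [272.0, -251.0, 155.0], [352.0, -153.0, 159.0]]
scene cover 0.55 [137. 168. 210. 224.] 2290 [[434.0, -483.0, 1
[... 3489 characters left out ...]
  0.61487572, -0.01259879,  1.42339371,  0.00810138,
        1.10341041, -0.04041419]), 'joint_vel': array([ 9.40082065e-04, -7.75110732e-04, -7.72101384e-04, -1.02102578e-03,
        8.10708705e-05, -4.86593034e-04, -1.03681198e-03]), 'tau': array([-2.48259184e-06, -4.58824503e+01,  2.09103478e-01, -1.66031975e+01,
       -6.10654894e-02,  1.31903679e-02,  4.14003091e-05]), 'position': array([ 158.81574347, -630.26994958,  218.65808839]), 'ee_rot': array([ 9.92393763e-01,  1.23104092e-01,  1.44020821e-05, -2.08554058e-05]), 'wrist_force': array([0.33782422, 0.51275489, 0.5181073 ]), 'moment': array([-0.00837742,  0.02838593, -0.01069212]), 'grip_force': 0.0, 'finger_gap': 93.29173727314452}
```

View pics/scene0.png

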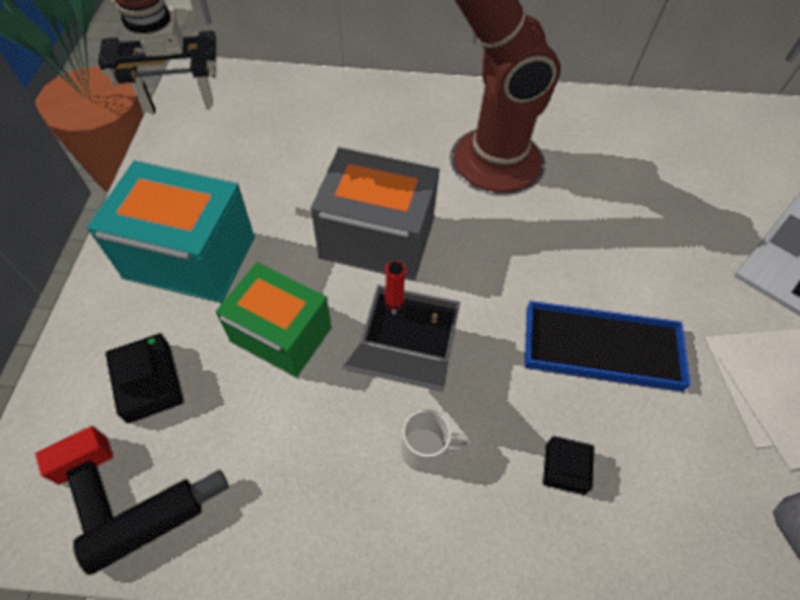

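View pics/top0.png

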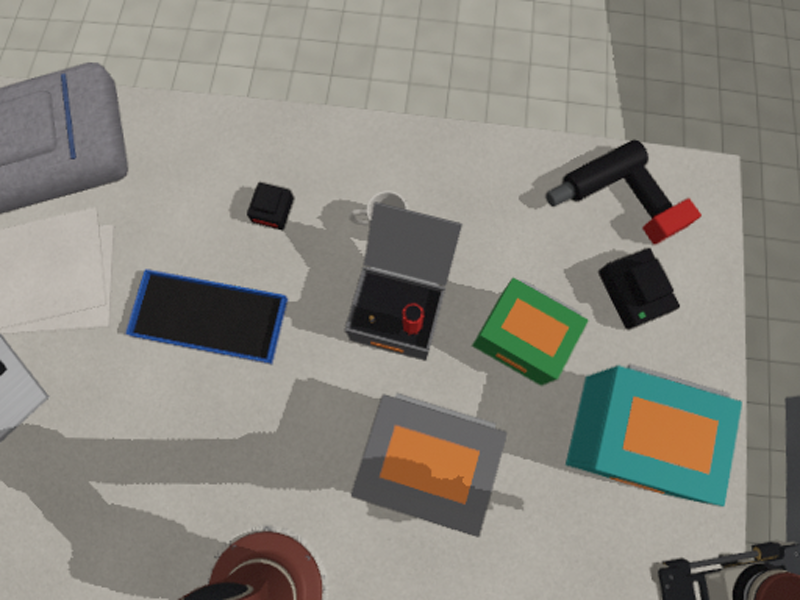

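The scene view shows the grey open block at (405,335) in the 800-px view. The red driver stands at (395,285), the brass bit at (435,317) and the tray at (607,345). The top view agrees, so the driver is in well0 (-y side). The green, teal and large grey boxes are look-alikes. Next I'll fit the poses.

```bash
cat > fit.py <<'E'
from h import *
A={}
for c in("scene","top"):
    z=np.load(f"{c}.npz"); im=z["im"].astype(int); W=cloud(c,z["d"]); A[c]=(im,W)
    red=(im[...,0]>1.8*im[...,1]+20)&(im[...,0]>1.8*im[...,2]); blue=(im[...,2]>1.5*im[...,0]+20)
    X,Y,Z=W[...,0],W[...,1],W[...,2]
    b=blue&(X>370)&(X<570)&(Y>20)&(Y<360)&(Z>24)&(Z<36)
    q=W[b]; print(c,"tray",cv2.minAreaRect(q[:,:2].astype(np.float32)),np.median(q[:,2]))
    bx=(X>430)&(X<680)&(Y>-265)&(Y<-80)
    m=bx&(Z>81)&(Z<91)&(X<570)
    print(c,"insert",cv2.minAreaRect(W[m][:,:2].astype(np.float32)),np.median(Z[m]))
    m=bx&(Z>99)&(Z<111)&(X<575)&~red
    print(c,"rim",cv2.minAreaRect(W[m][:,:2].astype(np.float32)),np.median(Z[m]),m.sum())
    m=bx&(Z>125)&(Z<195)&(X>560)&~red&(X<665); q=W[m]; mu=q.mean(0); n=np.linalg.svd(q-mu,full_matrices=False)[2][2]
    print(c,"cover n",n*np.sign(n[2]),mu,q[:,2].max(), "top edge",q[q[:,2]>q[:,2].max()-6].mean(0))
    m=red&bx&(Z>100)&(Z<230); q=W[m]
    for lo in range(110,225,15):
        s=q[(q[:,2]>lo)&(q[:,2]<=lo+15)]
        if len(s)>5: print(c,lo,len(s),s.min(0).round(),s.mean(0).round(1),s.max(0).round())
E
python3 fit.py
```

```text
scene tray ((470.1683654785156, 188.5735626220703), (281.96490478515625, 131.67628479003906), 86.67670440673828) 29.166617005355555
scene insert ((502.6730651855469, -166.71414184570312), (138.71099853515625, 103.14908599853516), 82.3833236694336) 85.95696270347743
scene rim ((510.013916015625, -167.45648193359375), (150.8614044189453, 125.05887603759766), 82.69176483154297) 104.79946286624173 410
scene cover n [-0.69278152  0.09612168  0.7147128 ] [ 625.94453432 -182.06318914  165.95842533] 194.49198911483114 top edge [ 650.58482854 -187.2862332   190.2845782 ]
scene 110 14 [ 481. -214.  116.] [ 489.3 -198.7  120.8] [ 493. -184.  124.]
scene 125 37 [ 478. -214.  125.] [ 489.1 -199.4  132.2] [ 495. -185.  140.]
scene 140 38 [ 477. -215.  140.] [ 490.1 -198.8  147.2] [ 495. -185.  155.]
scene 155 30 [ 484. -211.  155.] [ 490.6 -198.1  162.6] [ 494. -185.  170.]
scene 170 35 [ 485. -211.  170.] [ 491.  -198.   177.1] [ 494. -186.  184.]
scene 185 35 [ 481. -209.  186.] [ 491.1 -197.   192.8] [ 495. -184.  200.]
scene 200 58 [ 466. -213.  201.] [ 487.2 -197.7  210. ] [ 494. -185.  215.]
[... 455 characters left out ...]
354420466756 592
top cover n [-0.70343636  0.09771383  0.70400945] [ 616.0282106  -181.88326503  159.2429336 ] 193.24799434114973 top edge [ 644.71827053 -187.3884292   188.9381823 ]
top 125 14 [ 458. -212.  125.] [ 461.1 -200.3  131.8] [ 468. -186.  139.]
top 140 13 [ 458. -214.  143.] [ 461.6 -200.2  148.5] [ 471. -186.  154.]
top 155 13 [ 458. -213.  155.] [ 461.6 -199.2  163.1] [ 470. -186.  169.]
top 170 13 [ 458. -213.  170.] [ 461.3 -198.2  178.1] [ 469. -186.  184.]
top 185 14 [ 457. -212.  185.] [ 461.5 -199.2  192.8] [ 469. -186.  200.]
top 200 56 [ 458. -214.  201.] [ 469.6 -199.6  211.1] [ 490. -184.  215.]
top 215 12 [ 462. -207.  215.] [ 474.8 -193.1  216.1] [ 486. -187.  218.]
```

```bash
cat > plan.py <<'E'
import sys
from h import *
def rot(psi,t):
    c,s=np.cos(np.radians(psi)),np.sin(np.radians(psi))
    return R.from_matrix(np.array([[-s,c,0],[c,s,0],[0,0,-1]]))*R.from_euler('y',t,degrees=True)
def plan(wps,gap,mm=40,deg=8):
    """wps: list of (pos, psi, tilt); prints rows from the measured pose"""
    s=r.state(); p=np.array(s["position"]); q=R.from_quat(s["ee_rot"]); rows=[]
    for P,psi,t in wps:
        P=np.array(P,float); Q=rot(psi,t); dr=(q.inv()*Q).as_rotvec()
        n=int(max(1,np.ceil(np.linalg.norm(P-p)/mm),np.ceil(np.degrees(np.linalg.norm(dr))/deg))); p0,q0=p,q
        for k in range(1,n+1):
            pt=p0+(P-p0)*k/n; qt=q0*R.from_rotvec(dr*k/n)
            row=np.round(np.r_[q.inv().apply(pt-p)/1000,(q.inv()*qt).as_rotvec()/(np.pi/2)],3)+0.
            rows.append(row.tolist()+[gap]); p=p+q.apply(row[:3]*1000); q=q*R.from_rotvec(row[3:]*np.pi/2)
    while len(rows)%5: rows.append([0]*6+[gap])
    for i in range(0,len(rows),5): print(str(rows[i:i+5]).replace("0.0,","0,"))
    print("end",p.round(1))
def st():
    s=r.state(); q=R.from_quat(s["ee_rot"]); m=q.as_matrix()
    print(round(s["time"],2),np.round(s["position"],1),"q",np.round(s["joint_positions"],2),"F",np.round(s["wrist_force"],1),"gap",round(s["finger_gap"],1),"grip",round(s["grip_force"],1),"toolz",m[:,2].round(3),"tooly",m[:,1].round(3))
E
python3 - <<'E'
from plan import *
plan([((250,-520,330),-50,0),((430,-300,350),-20,0),((486,-60,300),-3.5,-30)],1)
E
```

```text
[[0.023, -0.017, -0.022, 0, 0, -0.057, 1], [0.025, -0.015, -0.023, 0, 0, -0.058, 1], [0.025, -0.012, -0.022, 0, 0, -0.057, 1], [0.027, -0.01, -0.022, 0, 0, -0.058, 1], [0.028, -0.008, -0.022, 0, 0, -0.057, 1]]
[[0.035, -0.007, -0.003, 0, 0, -0.042, 1], [0.035, -0.004, -0.002, 0, 0, -0.041, 1], [0.036, -0.002, -0.003, 0, 0, -0.042, 1], [0.035, 0, -0.002, 0, 0, -0.042, 1], [0.035, 0.003, -0.003, 0, 0, -0.042, 1]]
[[0.036, 0.005, -0.002, 0, 0, -0.041, 1], [0.034, 0.007, -0.003, 0, 0, -0.042, 1], [0.034, 0.01, -0.002, 0, 0, -0.042, 1], [0.035, -0.004, 0.007, -0.007, -0.047, -0.026, 1], [0.036, -0.003, 0.005, -0.007, -0.048, -0.025, 1]]
[[0.036, -0.002, 0.001, -0.007, -0.047, -0.026, 1], [0.036, 0, -0.001, -0.006, -0.047, -0.025, 1], [0.035, 0.002, -0.003, -0.007, -0.047, -0.026, 1], [0.036, 0.003, -0.006, -0.007, -0.048, -0.025, 1], [0.034, 0.004, -0.009, -0.007, -0.047, -0.026, 1]]
end [486.  -60.3 300. ]
```

Emit:
{"op": "move_arm", "data": {
  "commands": [
    [[0.023, -0.017, -0.022, 0, 0, -0.057, 1], [0.025, -0.015, -0.023, 0, 0, -0.058, 1], [0.025, -0.012, -0.022, 0, 0, -0.057, 1], [0.027, -0.01, -0.022, 0, 0, -0.058, 1], [0.028, -0.008, -0.022, 0, 0, -0.057, 1]]
  ],
  "newtons": 30
}}

```text
time: 1.9
position: [250.9, -518.9, 330.7]
ee_rot: [0.939, 0.343, -0.0, 0.0]
wrist_force: [0.6, -0.2, 0.3]
finger_gap: 92.8
grip_force: 0.0
```

Emit:
{"op": "move_arm", "data": {
  "commands": [
    [[0.035, -0.007, -0.003, 0, 0, -0.042, 1], [0.035, -0.004, -0.002, 0, 0, -0.041, 1], [0.036, -0.002, -0.003, 0, 0, -0.042, 1], [0.035, 0, -0.002, 0, 0, -0.042, 1], [0.035, 0.003, -0.003, 0, 0, -0.042, 1]]
  ]
}}

```text
time: 2.4
position: [363.1, -381.6, 342.9]
ee_rot: [0.871, 0.492, -0.0, 0.0]
wrist_force: [0.5, 0.2, -0.3]
finger_gap: 92.8
grip_force: 0.0
```

Emit:
{"op": "move_arm", "data": {
  "commands": [
    [[0.036, 0.005, -0.002, 0, 0, -0.041, 1], [0.034, 0.007, -0.003, 0, 0, -0.042, 1], [0.034, 0.01, -0.002, 0, 0, -0.042, 1], [0.035, -0.004, 0.007, -0.007, -0.047, -0.026, 1], [0.036, -0.003, 0.005, -0.007, -0.048, -0.025, 1]]
  ]
}}

```text
time: 2.9
position: [447.1, -231.3, 335.2]
ee_rot: [0.793, 0.604, -0.055, 0.054]
wrist_force: [0.9, 0.9, -0.1]
finger_gap: 92.9
grip_force: 0.0
```

Emit:
{"op": "move_arm", "data": {
  "commands": [
    [[0.036, -0.002, 0.001, -0.007, -0.047, -0.026, 1], [0.036, 0, -0.001, -0.006, -0.047, -0.025, 1], [0.035, 0.002, -0.003, -0.007, -0.047, -0.026, 1], [0.036, 0.003, -0.006, -0.007, -0.048, -0.025, 1], [0.034, 0.004, -0.009, -0.007, -0.047, -0.026, 1]]
  ]
}}

```text
time: 3.4
position: [486.4, -58.8, 300.4]
ee_rot: [0.703, 0.662, -0.189, 0.179]
wrist_force: [0.2, 0.8, -0.1]
finger_gap: 92.8
grip_force: 0.0
```

Run:
```python
from plan import *
st()
plan([((488,-40,270),-3.5,-60)],1)
```

```text
3.4 [486.4 -58.8 300.4] q [ 0.07  0.38 -0.45  1.77  0.66  1.34 -0.68] F [ 0.2  0.8 -0.1] gap 92.8 grip 0.0 toolz [-0.028 -0.502 -0.865] tooly [ 0.998 -0.059  0.002]
[[0.008, 0, 0.004, 0, -0.083, 0, 1], [0.008, 0, 0.003, 0.001, -0.083, 0, 1], [0.009, 0, 0.002, 0, -0.083, 0, 1], [0.009, 0, 0.001, 0.001, -0.083, 0, 1], [0, 0, 0, 0, 0, 0, 1]]
end [487.6 -39.8 270.1]
```

Emit:
{"op": "move_arm", "data": {
  "commands": [
    [[0.008, 0, 0.004, 0, -0.083, 0, 1], [0.008, 0, 0.003, 0.001, -0.083, 0, 1], [0.009, 0, 0.002, 0, -0.083, 0, 1], [0.009, 0, 0.001, 0.001, -0.083, 0, 1], [0, 0, 0, 0, 0, 0, 1]]
  ]
}}

```text
time: 3.9
position: [486.8, -38.0, 265.5]
ee_rot: [0.628, 0.597, -0.366, 0.34]
wrist_force: [-1.3, 0.7, 0.7]
finger_gap: 92.9
grip_force: 0.0
```

Run:
```python
from plan import *
st()
plan([((484,-78,229),-3.5,-60),((476.5,-208,154),-3.5,-60)],1,mm=30)
```

```text
3.9 [486.8 -38.  265.5] q [-0.26  0.63 -0.34  1.82  0.93  1.63 -1.08] F [-1.3  0.7  0.7] gap 92.9 grip 0.0 toolz [-0.054 -0.864 -0.501] tooly [ 0.998 -0.056 -0.011]
[[0.006, 0, 0.027, 0, 0, 0.004, 1], [0.006, 0, 0.026, -0.001, -0.001, 0.004, 1], [0, 0, 0.025, 0, 0, 0, 1], [0, 0, 0.025, 0, 0, 0, 1], [0, 0, 0.025, 0, 0, 0, 1]]
[[0, 0, 0.025, 0, 0, 0, 1], [-0.001, 0, 0.025, 0, 0, 0, 1], [0, 0, 0.025, 0, 0, 0, 1], [0, 0, 0, 0, 0, 0, 1], [0, 0, 0, 0, 0, 0, 1]]
end [ 476.2 -207.9  154.5]
```

Emit:
{"op": "move_arm", "data": {
  "commands": [
    [[0.006, 0, 0.027, 0, 0, 0.004, 1], [0.006, 0, 0.026, -0.001, -0.001, 0.004, 1], [0, 0, 0.025, 0, 0, 0, 1], [0, 0, 0.025, 0, 0, 0, 1], [0, 0, 0.015, 0, 0, 0, 1]]
  ]
}}

```text
time: 4.4
position: [480.5, -140.2, 201.3]
ee_rot: [0.636, 0.588, -0.362, 0.344]
wrist_force: [-0.0, 0.5, 0.3]
finger_gap: 93.1
grip_force: 0.0
```

Run:
```python
from plan import *
st()
plan([((476.5,-208,154),-3.5,-60)],1,mm=22)
im,d=r.get_image("scene")
cv2.imwrite("pics/s1.png",cv2.resize(im[120:280,150:350,::-1],(800,640))[:600])
```

```text
4.4 [ 480.5 -140.2  201.3] q [-0.12  0.68 -0.28  1.98  1.07  1.43 -1.19] F [-0.   0.5  0.3] gap 93.1 grip 0.0 toolz [-0.057 -0.864 -0.501] tooly [ 0.997 -0.073  0.012]
[[0.002, 0, 0.021, -0.001, 0, -0.003, 1], [0.001, 0, 0.02, 0, 0, -0.002, 1], [0.002, 0, 0.021, -0.001, -0.001, -0.003, 1], [0.002, 0, 0.02, -0.001, 0, -0.002, 1], [0, 0, 0, 0, 0, 0, 1]]
end [ 476.2 -207.5  154.2]
```

View pics/s1.png

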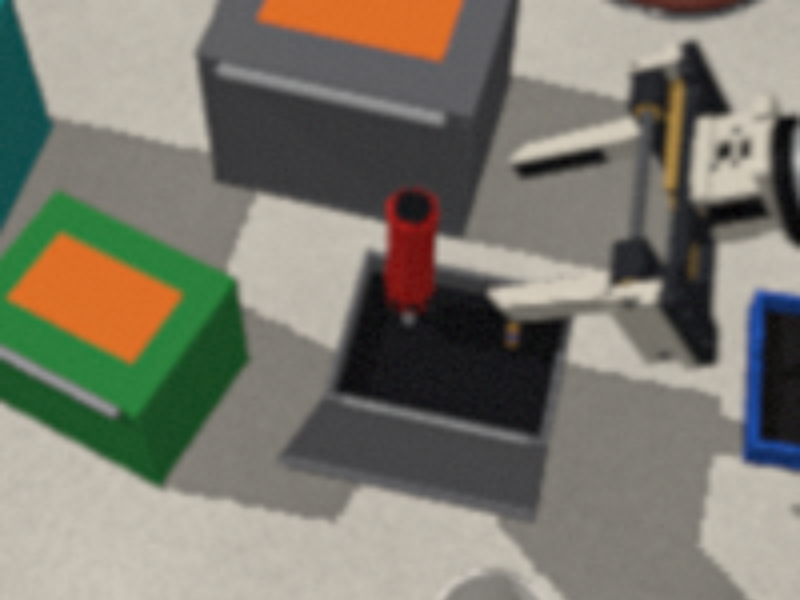

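The fingers, tips near (515,160) and (495,300) in the crop, straddle the line to the driver at (410,250). They're clear of the cover and the rim, so I'll go in.

Emit:
{"op": "move_arm", "data": {
  "commands": [
    [[0.002, 0, 0.021, -0.001, 0, -0.003, 1], [0.001, 0, 0.02, 0, 0, -0.002, 1], [0.002, 0, 0.021, -0.001, -0.001, -0.003, 1], [0.002, 0, 0.018, -0.001, 0, -0.002, 1], [0, 0, 0, 0, 0, 0, 1]]
  ]
}}

```text
time: 4.95
position: [476.3, -204.7, 154.6]
ee_rot: [0.63, 0.594, -0.365, 0.343]
wrist_force: [-1.1, 0.2, -0.2]
finger_gap: 93.1
grip_force: 0.0
```

Run:
```python
from plan import *
st()
plan([((476.5,-208,154),-3.5,-60)],1,mm=22)
```

```text
4.95 [ 476.3 -204.7  154.6] q [-0.03  0.75 -0.24  2.05  1.21  1.31 -1.25] F [-1.1  0.2 -0.2] gap 93.1 grip 0.0 toolz [-0.053 -0.865 -0.498] tooly [ 0.998 -0.06  -0.002]
[[-0.001, 0, 0.003, 0, 0.001, 0.001, 1], [0, 0, 0, 0, 0, 0, 1], [0, 0, 0, 0, 0, 0, 1], [0, 0, 0, 0, 0, 0, 1], [0, 0, 0, 0, 0, 0, 1]]
end [ 476.1 -207.8  154. ]
```

Emit:
{"op": "move_arm", "data": {
  "commands": [
    [[-0.001, 0, 0.003, 0, 0, 0, 0.4], [0, 0, 0, 0, 0, 0, 0.4], [0, 0, 0, 0, 0, 0, 0.2], [0, 0, 0, 0, 0, 0, 0], [0, 0, 0, 0, 0, 0, 0]]
  ],
  "newtons": 30
}}

```text
time: 5.45
position: [477.2, -205.4, 153.7]
ee_rot: [0.629, 0.595, -0.364, 0.343]
wrist_force: [0.0, -0.1, -0.2]
finger_gap: 58.0
grip_force: 0.0
```

Emit:
{"op": "move_arm", "data": {
  "commands": [
    [[0, 0, 0, 0, 0, 0, 0], [0, 0, 0, 0, 0, 0, 0], [0, 0, 0, 0, 0, 0, 0], [0, 0, 0, 0, 0, 0, 0], [0, 0, 0, 0, 0, 0, 0]]
  ]
}}

```text
time: 5.95
position: [477.0, -205.9, 153.6]
ee_rot: [0.629, 0.595, -0.364, 0.343]
wrist_force: [-0.2, 0.6, 0.1]
finger_gap: 31.2
grip_force: 30.0
```

Run:
```python
from plan import *
st(); p=r.state()["position"]
plan([(p+[0,0,125],-3.5,-60)],0,mm=13)
```

```text
5.95 [ 477.  -205.9  153.6] q [-0.03  0.75 -0.23  2.05  1.22  1.31 -1.26] F [-0.2  0.6  0.1] gap 31.2 grip 30.0 toolz [-0.049 -0.865 -0.499] tooly [ 0.998 -0.056 -0.002]
[[-0.011, 0, -0.006, 0, 0, 0, 0], [-0.011, 0, -0.006, 0, 0, 0, 0], [-0.01, 0, -0.007, 0.001, 0, 0.001, 0], [-0.011, 0, -0.006, 0, 0, 0, 0], [-0.011, 0, -0.006, 0, 0, 0, 0]]
[[-0.011, 0, -0.006, 0, 0, 0, 0], [-0.011, 0, -0.007, 0.001, 0, 0.001, 0], [-0.011, 0, -0.006, 0, 0.001, 0, 0], [-0.01, 0, -0.006, 0, 0, 0, 0], [-0.011, 0, -0.006, 0, 0, 0, 0]]
end [ 477.1 -206.1  278.1]
```

Emit:
{"op": "move_arm", "data": {
  "commands": [
    [[-0.011, 0, -0.006, 0, 0, 0, 0], [-0.011, 0, -0.006, 0, 0, 0, 0], [-0.01, 0, -0.007, 0, 0, 0, 0], [-0.011, 0, -0.006, 0, 0, 0, 0], [-0.011, 0, -0.006, 0, 0, 0, 0]]
  ],
  "newtons": 40
}}

```text
time: 6.45
position: [477.1, -205.9, 217.3]
ee_rot: [0.629, 0.595, -0.364, 0.344]
wrist_force: [-0.1, -0.6, -0.2]
finger_gap: 30.8
grip_force: 40.0
```

Emit:
{"op": "move_arm", "data": {
  "commands": [
    [[-0.011, 0, -0.006, 0, 0, 0, 0], [-0.011, 0, -0.007, 0, 0, 0, 0], [-0.011, 0, -0.006, 0, 0, 0, 0], [-0.01, 0, -0.006, 0, 0, 0, 0], [-0.011, 0, -0.006, 0, 0, 0, 0]]
  ]
}}

```text
time: 6.95
position: [477.0, -206.0, 279.0]
ee_rot: [0.629, 0.595, -0.364, 0.343]
wrist_force: [0.1, -0.8, -1.0]
finger_gap: 30.8
grip_force: 40.0
```

Run:
```python
from plan import *
st()
im,d=r.get_image("scene"); np.savez("s2.npz",im=im,d=d)
cv2.imwrite("pics/s2.png",cv2.resize(im[80:240,170:370,::-1],(750,600)))
W=cloud("scene",d); im=im.astype(int); red=(im[...,0]>1.8*im[...,1]+20)&(im[...,0]>1.8*im[...,2])
X,Y,Z=[W[...,i] for i in range(3)]; m=red&(X>430)&(X<540)&(Y>-280)&(Y<-100)&(Z>200); q=W[m]
for lo in range(200,350,15):
    s=q[(q[:,2]>lo)&(q[:,2]<=lo+15)]
    if len(s)>5: print(lo,len(s),s.min(0).round(),s.mean(0).round(1),s.max(0).round())
```

```text
6.95 [ 477. -206.  279.] q [-0.    0.53 -0.26  1.97  1.12  1.42 -0.97] F [ 0.1 -0.8 -1. ] gap 30.8 grip 40.0 toolz [-0.049 -0.865 -0.499] tooly [ 0.998 -0.056 -0.002]
230 6 [ 489. -209.  242.] [ 491.2 -197.2  243.1] [ 493. -188.  245.]
245 24 [ 488. -212.  245.] [ 491.9 -202.1  251.9] [ 495. -188.  259.]
290 44 [ 466. -212.  292.] [ 489.5 -198.6  299. ] [ 495. -182.  305.]
305 56 [ 482. -213.  305.] [ 490.6 -197.7  312.2] [ 495. -184.  320.]
320 54 [ 483. -213.  320.] [ 491.3 -198.3  327. ] [ 496. -184.  334.]
335 71 [ 464. -214.  335.] [ 485.8 -199.3  339.5] [ 495. -185.  345.]
```

View pics/s2.png

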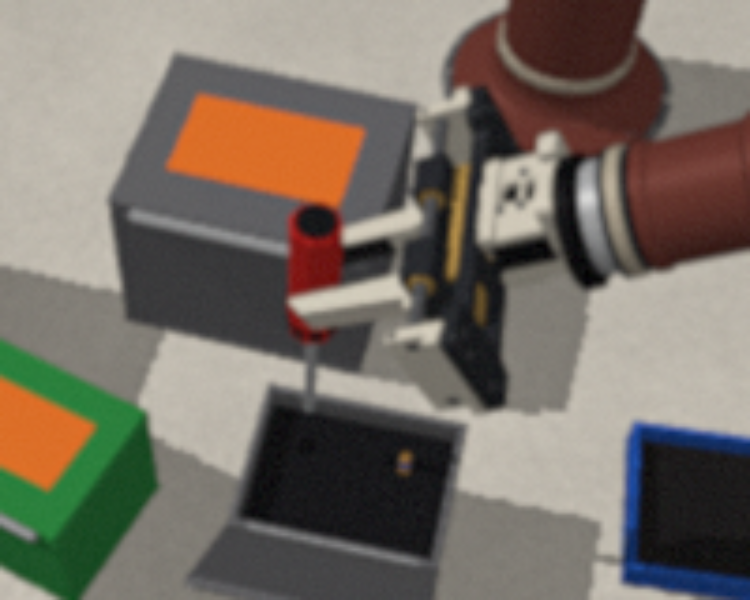

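The driver is held upright at about (315,270), with its tip clear of the block. The bit is still in its well at (405,462).

Run:
```python
from plan import *
plan([((472,-20,300),-3.5,-30),((466,145,230),-3.5,30),((464.7,147.6,90),-3.5,30)],0,mm=35,deg=7)
```

```text
[[0.013, -0.003, -0.028, 0.001, 0.056, 0, 0], [0.015, -0.002, -0.028, 0, 0.056, 0, 0], [0.017, -0.003, -0.025, 0, 0.055, 0.001, 0], [0.02, -0.003, -0.024, 0.001, 0.056, 0, 0], [0.022, -0.003, -0.023, 0.001, 0.056, 0, 0]]
[[0.023, -0.003, -0.02, 0, 0.056, 0, 0], [0.02, -0.002, -0.002, 0, 0.074, 0, 0], [0.02, -0.001, -0.001, 0, 0.074, 0, 0], [0.019, -0.002, 0.003, 0, 0.074, 0, 0], [0.02, -0.002, 0.004, 0, 0.074, 0, 0]]
[[0.018, -0.002, 0.007, 0, 0.074, 0, 0], [0.018, -0.001, 0.009, 0, 0.074, 0, 0], [0.017, -0.002, 0.011, 0, 0.074, 0, 0], [0.015, -0.002, 0.012, 0, 0.074, 0, 0], [0.014, -0.001, 0.015, 0, 0.074, 0, 0]]
[[-0.017, 0, 0.031, 0, 0, 0, 0], [-0.017, -0.001, 0.03, 0, 0, 0, 0], [-0.017, 0, 0.031, 0, 0, 0, 0], [-0.017, -0.001, 0.03, 0, 0, 0, 0], [0, 0, 0, 0, 0, 0, 0]]
end [464.6 147.5  90. ]
```

Emit:
{"op": "move_arm", "data": {
  "commands": [
    [[0.013, -0.003, -0.028, 0.001, 0.056, 0, 0], [0.015, -0.002, -0.028, 0, 0.056, 0, 0], [0.017, -0.003, -0.025, 0, 0.055, 0.001, 0], [0.02, -0.003, -0.024, 0.001, 0.056, 0, 0], [0.022, -0.003, -0.023, 0.001, 0.056, 0, 0]]
  ]
}}

```text
time: 7.5
position: [471.8, -49.1, 294.4]
ee_rot: [0.694, 0.655, -0.219, 0.203]
wrist_force: [-0.2, 0.6, -1.5]
finger_gap: 30.7
grip_force: 40.0
```

Emit:
{"op": "move_arm", "data": {
  "commands": [
    [[0.023, -0.003, -0.02, 0, 0.056, 0, 0], [0.02, -0.002, -0.002, 0, 0.074, 0, 0], [0.02, -0.001, -0.001, 0, 0.074, 0, 0], [0.019, -0.002, 0.003, 0, 0.074, 0, 0], [0.02, -0.002, 0.004, 0, 0.074, 0, 0]]
  ]
}}

```text
time: 8.0
position: [468.1, 54.2, 266.5]
ee_rot: [0.728, 0.685, -0.021, 0.017]
wrist_force: [0.1, -0.5, -1.8]
finger_gap: 31.0
grip_force: 40.0
```

Emit:
{"op": "move_arm", "data": {
  "commands": [
    [[0.018, -0.002, 0.007, 0, 0.074, 0, 0], [0.018, -0.001, 0.009, 0, 0.074, 0, 0], [0.017, -0.002, 0.011, 0, 0.074, 0, 0], [0.015, -0.002, 0.012, 0, 0.074, 0, 0], [0.014, -0.001, 0.015, 0, 0.074, 0, 0]]
  ]
}}

```text
time: 8.5
position: [465.7, 145.4, 227.4]
ee_rot: [0.703, 0.661, 0.189, -0.179]
wrist_force: [0.9, -0.8, -0.9]
finger_gap: 30.8
grip_force: 40.0
```

Run:
```python
from plan import *
st()
plan([((464.7,147.6,85),-3.5,30)],0,mm=35,deg=7)
```

```text
8.5 [465.7 145.4 227.4] q [ 0.57  0.48 -0.84  1.99 -0.25  0.7  -0.07] F [ 0.9 -0.8 -0.9] gap 30.8 grip 40.0 toolz [ 0.029  0.502 -0.864] tooly [ 0.998 -0.061 -0.002]
[[-0.014, 0, 0.025, 0, 0, 0, 0], [-0.014, 0, 0.025, -0.001, -0.001, 0, 0], [-0.014, -0.001, 0.025, 0, 0, 0, 0], [-0.014, 0, 0.024, 0, -0.001, 0, 0], [-0.014, 0, 0.025, 0, 0, 0, 0]]
end [464.6 147.1  85. ]
```

Emit:
{"op": "move_arm", "data": {
  "commands": [
    [[-0.014, 0, 0.025, 0, 0, 0, 0], [-0.014, 0, 0.025, -0.001, -0.001, 0, 0], [-0.014, -0.001, 0.025, 0, 0, 0, 0], [-0.014, 0, 0.024, 0, -0.001, 0, 0], [-0.014, 0, 0.025, 0, 0, 0, 0]]
  ]
}}

```text
time: 9.0
position: [464.4, 146.2, 83.5]
ee_rot: [0.704, 0.662, 0.186, -0.177]
wrist_force: [0.6, 0.9, -1.3]
finger_gap: 30.7
grip_force: 40.0
```

```bash
cat > lvl.py <<'E'
from plan import *
st()
for c in ("scene","top"):
    im,d=r.get_image(c)
    if c=="scene": cv2.imwrite("pics/s3.png",cv2.resize(im[110:270,290:490,::-1],(750,600)))
    W=cloud(c,d); im=im.astype(int); red=(im[...,0]>1.8*im[...,1]+20)&(im[...,0]>1.8*im[...,2])
    X,Y,Z=[W[...,i] for i in range(3)]; m=red&(X>400)&(X<540)&(Y>60)&(Y<340)&(Z>15)&(Z<150); q=W[m]
    for lo in range(80,220,12):
        s=q[(q[:,1]>lo)&(q[:,1]<=lo+12)]
        if len(s)>5: print(c,lo,len(s),"x",s[:,0].min().round(),s[:,0].max().round(),"z",np.percentile(s[:,2],[0,90,100]).round(1))
    m=(X>440)&(X<490)&(Y>195)&(Y<310)&(Z>35)&(Z<140); q=W[m]
    for lo in range(195,310,20):
        s=q[(q[:,1]>lo)&(q[:,1]<=lo+20)]
        if len(s): print(c,"shaft",lo,len(s),np.median(s,0).round(1),np.percentile(s[:,2],[0,90,100]).round(1))
E
python3 lvl.py
```

```text
9.0 [464.4 146.2  83.5] q [ 0.46  0.72 -0.73  2.13 -0.16  0.34 -0.03] F [ 0.6  0.9 -1.3] gap 30.7 grip 40.0 toolz [ 0.028  0.496 -0.868] tooly [ 0.998 -0.061 -0.002]
scene 152 33 x 460.0 482.0 z [ 94.4 107.5 109.2]
scene 164 47 x 458.0 485.0 z [ 87.5 106.8 109.8]
scene 176 29 x 461.0 483.0 z [ 92.9 107.8 110.6]
scene shaft 195 24 [470.3 205.3  93.6] [86.9 95.4 96.3]
scene shaft 215 21 [471.6 225.4  94. ] [90.  95.9 97.1]
scene shaft 235 23 [472.2 244.8  93.6] [89.5 96.1 96.4]
scene shaft 255 24 [474.1 265.4  94.1] [89.9 95.8 97.3]
scene shaft 275 11 [474.5 280.4  92.4] [88.4 96.  96.5]
top 152 18 x 449.0 476.0 z [ 83.7 103.9 106.4]
top 164 46 x 444.0 474.0 z [ 86.7 102.8 103.6]
top 176 20 x 446.0 474.0 z [ 90.  101.6 102.6]
top shaft 195 21 [461.1 205.1  88.8] [84.2 91.4 93.3]
top shaft 215 20 [462.8 224.8  89. ] [85.6 90.6 92.5]
top shaft 235 21 [464.  244.8  89.1] [84.5 90.9 91.2]
top shaft 255 19 [464.9 264.9  88.5] [85.4 90.5 94.8]
top shaft 275 9 [466.1 279.3  87.6] [85.5 90.4 91. ]
```

View pics/s3.png

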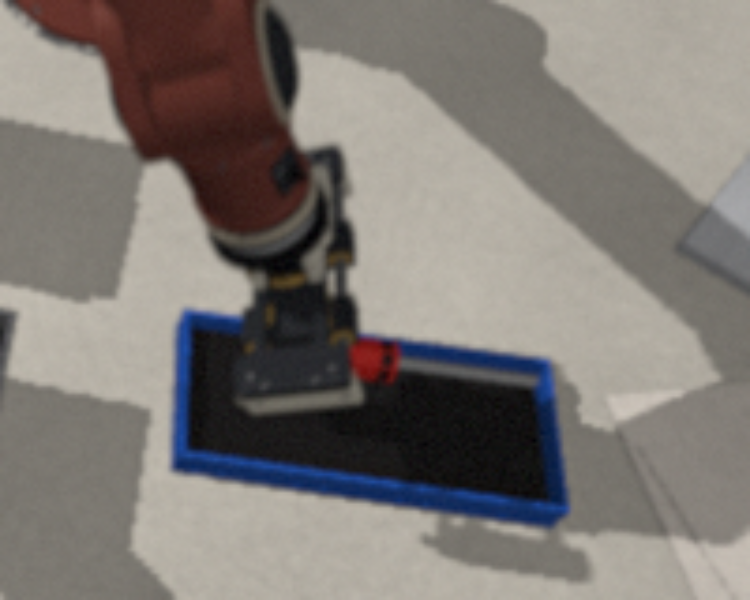

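The driver is level over the tray, shaft at (465,375) in the crop. Heights agree to under a degree, and the depth images put the liner at about 12–13 mm. I'll feel down from here.

Emit:
{"op": "move_arm", "data": {
  "commands": [
    [[-0.0043, 0, 0.0075, 0, 0, 0, 0], [-0.0043, 0, 0.0075, 0, 0, 0, 0], [-0.0043, 0, 0.0075, 0, 0, 0, 0], [-0.0043, 0, 0.0075, 0, 0, 0, 0], [-0.0043, 0, 0.0075, 0, 0, 0, 0]]
  ]
}}

```text
time: 9.6
position: [464.6, 146.8, 41.2]
ee_rot: [0.704, 0.662, 0.187, -0.177]
wrist_force: [0.2, 0.2, -0.9]
finger_gap: 30.7
grip_force: 40.0
```

Emit:
{"op": "move_arm", "data": {
  "commands": [
    [[-0.0005, 0, 0.0009, 0, 0, 0, 0], [-0.0005, 0, 0.0009, 0, 0, 0, 0], [-0.0005, 0, 0.0009, 0, 0, 0, 0], [-0.0005, 0, 0.0009, 0, 0, 0, 0], [-0.0005, 0, 0.0009, 0, 0, 0, 0]]
  ]
}}

```text
time: 10.1
position: [464.4, 146.9, 36.5]
ee_rot: [0.704, 0.662, 0.187, -0.177]
wrist_force: [1.2, -0.1, -0.4]
finger_gap: 30.9
grip_force: 40.0
```

Emit:
{"op": "move_arm", "data": {
  "commands": [
    [[-0.0005, 0, 0.0009, 0, 0, 0, 0], [-0.0005, 0, 0.0009, 0, 0, 0, 0], [-0.0005, 0, 0.0009, 0, 0, 0, 0], [-0.0005, 0, 0.0009, 0, 0, 0, 0], [-0.0005, 0, 0.0009, 0, 0, 0, 0]]
  ]
}}

```text
time: 10.6
position: [464.3, 147.0, 31.2]
ee_rot: [0.704, 0.662, 0.187, -0.177]
wrist_force: [0.4, 0.5, -1.2]
finger_gap: 30.7
grip_force: 40.0
```

Emit:
{"op": "move_arm", "data": {
  "commands": [
    [[-0.0005, 0, 0.0009, 0, 0, 0, 0], [-0.0005, 0, 0.0009, 0, 0, 0, 0], [-0.0005, 0, 0.0009, 0, 0, 0, 0], [-0.0005, 0, 0.0009, 0, 0, 0, 0], [-0.0005, 0, 0.0009, 0, 0, 0, 0]]
  ]
}}

```text
time: 11.1
position: [464.3, 147.1, 26.0]
ee_rot: [0.704, 0.662, 0.187, -0.177]
wrist_force: [-0.3, 0.8, -0.9]
finger_gap: 30.4
grip_force: 40.0
```

Emit:
{"op": "move_arm", "data": {
  "commands": [
    [[-0.0003, 0, 0.0005, 0, 0, 0, 0], [-0.0003, 0, 0.0005, 0, 0, 0, 0], [-0.0003, 0, 0.0005, 0, 0, 0, 0], [-0.0003, 0, 0.0005, 0, 0, 0, 0], [-0.0003, 0, 0.0005, 0, 0, 0, 0]]
  ]
}}

```text
time: 11.6
position: [464.3, 147.0, 23.1]
ee_rot: [0.704, 0.662, 0.187, -0.177]
wrist_force: [-1.1, 0.9, -1.2]
finger_gap: 30.9
grip_force: 40.0
```

Emit:
{"op": "move_arm", "data": {
  "commands": [
    [[-0.0002, 0, 0.0003, 0, 0, 0, 0], [-0.0002, 0, 0.0003, 0, 0, 0, 0], [-0.0002, 0, 0.0003, 0, 0, 0, 0], [-0.0002, 0, 0.0003, 0, 0, 0, 0], [-0.0002, 0, 0.0003, 0, 0, 0, 0]]
  ]
}}

```text
time: 12.1
position: [464.3, 146.9, 21.4]
ee_rot: [0.704, 0.662, 0.187, -0.177]
wrist_force: [-0.0, 0.2, -1.8]
finger_gap: 31.1
grip_force: 40.0
```

Emit:
{"op": "move_arm", "data": {
  "commands": [
    [[-0.0002, 0, 0.0003, 0, 0, 0, 0], [-0.0002, 0, 0.0003, 0, 0, 0, 0], [-0.0002, 0, 0.0003, 0, 0, 0, 0], [-0.0002, 0, 0.0003, 0, 0, 0, 0], [-0.0002, 0, 0.0003, 0, 0, 0, 0]]
  ]
}}

```text
time: 12.6
position: [464.3, 146.9, 20.8]
ee_rot: [0.704, 0.662, 0.187, -0.177]
wrist_force: [-2.7, -6.1, 15.3]
finger_gap: 30.9
grip_force: 40.0
```

Emit:
{"op": "move_arm", "data": {
  "commands": [
    [[0.0002, 0, -0.0003, 0, 0, 0, 0], [0.0002, 0, -0.0003, 0, 0, 0, 0], [0, 0, 0, 0, 0, 0, 0], [0, 0, 0, 0, 0, 0, 0], [0, 0, 0, 0, 0, 0, 0]]
  ]
}}

```text
time: 13.1
position: [464.3, 146.9, 20.9]
ee_rot: [0.704, 0.662, 0.187, -0.177]
wrist_force: [-0.5, -2.6, 6.4]
finger_gap: 30.8
grip_force: 40.0
```

```bash
sed -i 's/s3.png/s4.png/; s/(Z>35)/(Z>16)/' lvl.py; python3 lvl.py
```

```text
13.1 [464.3 146.9  20.9] q [ 0.42  0.85 -0.68  2.16 -0.12  0.19  0.  ] F [-0.5 -2.6  6.4] gap 30.8 grip 40.0 toolz [ 0.029  0.497 -0.867] tooly [ 0.998 -0.061 -0.002]
scene 152 35 x 454.0 483.0 z [25.2 43.2 46.8]
scene 164 50 x 458.0 482.0 z [16.9 44.7 47.4]
scene 176 29 x 457.0 484.0 z [26.8 45.3 46.7]
scene shaft 195 22 [470.9 204.   32.4] [16.1 35.1 36.4]
scene shaft 215 21 [471.5 224.3  31. ] [16.2 33.9 34.2]
scene shaft 235 24 [472.6 244.7  31.3] [16.4 34.8 36.5]
scene shaft 255 23 [474.3 263.4  31.5] [17.3 33.  34.5]
scene shaft 275 16 [473.4 281.3  30. ] [16.  33.2 35.6]
scene shaft 295 3 [470.6 301.1  16.7] [16.  17.1 17.2]
top 152 23 x 450.0 478.0 z [24.8 44.7 46.2]
top 164 40 x 445.0 475.0 z [29.8 42.9 47.7]
top 176 21 x 449.0 477.0 z [31.7 45.3 47. ]
top shaft 195 19 [463.7 205.4  29. ] [16.  33.  33.7]
top shaft 215 19 [464.9 225.9  30.2] [25.5 32.1 33.5]
top shaft 235 20 [466.  246.1  30.6] [16.7 32.9 36.9]
top shaft 255 16 [466.7 264.4  29.9] [27.7 32.2 32.5]
top shaft 275 12 [467.7 280.6  28.4] [16.1 30.2 32.6]
top shaft 295 1 [487.1 299.8  16.6] [16.6 16.6 16.6]
```

Emit:
{"op": "move_arm", "data": {
  "commands": [
    [[0.0002, 0, -0.0003, 0, 0, 0, 0], [0, 0, 0, 0, 0, 0, 0], [0, 0, 0, 0, 0, 0, 0], [0, 0, 0, 0, 0, 0, 0], [0, 0, 0, 0, 0, 0, 0]]
  ],
  "newtons": 10
}}

```text
time: 13.7
position: [464.3, 146.8, 20.6]
ee_rot: [0.704, 0.662, 0.187, -0.177]
wrist_force: [-0.4, -1.3, 1.1]
finger_gap: 31.3
grip_force: 10.0
```

Emit:
{"op": "move_arm", "data": {
  "commands": [
    [[0, 0, 0, 0, 0, 0, 0.4], [0, 0, 0, 0, 0, 0, 0.45], [0, 0, 0, 0, 0, 0, 0.5], [0, 0, 0, 0, 0, 0, 0.55], [0, 0, 0, 0, 0, 0, 0.55]]
  ]
}}

```text
time: 14.2
position: [464.2, 146.9, 20.6]
ee_rot: [0.704, 0.662, 0.187, -0.177]
wrist_force: [0.8, 0.2, -0.2]
finger_gap: 50.5
grip_force: 0.0
```

Run:
```python
from plan import *
st(); p=r.state()["position"]; z=R.from_quat(r.state()["ee_rot"]).as_matrix()[:,2]
print(rot(-3.5,30).as_matrix()[:,2])
a=p-90*z
plan([(a,-3.5,30),(a+[0,0,90],-3.5,30)],0.55,mm=18)
```

```text
14.2 [464.2 146.9  20.6] q [ 0.42  0.85 -0.68  2.16 -0.12  0.19  0.  ] F [ 0.8  0.2 -0.2] gap 50.5 grip 0.0 toolz [ 0.028  0.497 -0.867] tooly [ 0.998 -0.061 -0.002]
[ 0.03052427  0.4990674  -0.8660254 ]
[[0, 0, -0.018, 0, 0, 0, 0.55], [0, 0, -0.018, -0.001, 0.001, 0, 0.55], [0, 0, -0.018, 0, 0, 0, 0.55], [0, 0, -0.018, 0, 0, -0.001, 0.55], [0, 0, -0.018, 0, 0.001, 0, 0.55]]
[[0.008, 0, -0.013, 0, 0, 0, 0.55], [0.007, 0, -0.013, 0, 0, 0, 0.55], [0.008, 0, -0.013, 0, 0, 0, 0.55], [0.007, 0, -0.013, 0, 0, 0, 0.55], [0.008, 0, -0.013, 0, 0, 0, 0.55]]
[[0.007, 0, -0.013, 0, 0, 0, 0.55], [0, 0, 0, 0, 0, 0, 0.55], [0, 0, 0, 0, 0, 0, 0.55], [0, 0, 0, 0, 0, 0, 0.55], [0, 0, 0, 0, 0, 0, 0.55]]
end [461.6 102.  188.7]
```

Emit:
{"op": "move_arm", "data": {
  "commands": [
    [[0, 0, -0.018, 0, 0, 0, 0.55], [0, 0, -0.018, 0, 0, 0, 0.55], [0, 0, -0.018, 0, 0, 0, 0.55], [0, 0, -0.018, 0, 0, 0, 0.55], [0, 0, -0.018, 0, 0, 0, 0.55]]
  ]
}}

```text
time: 14.7
position: [461.4, 101.8, 99.3]
ee_rot: [0.704, 0.662, 0.187, -0.177]
wrist_force: [-0.8, -0.5, -0.4]
finger_gap: 51.1
grip_force: 0.0
```

```bash
cat >> plan.py <<'E'
def B(u,h,v=0): return np.array([564.6,-174.9,105])+u*np.array([.991,-.131,0])+v*np.array([.131,.991,0])+[0,0,h]
def C(th,over=0):
    t=np.radians(th); d=np.array([-np.cos(t),np.sin(t)]); n=np.array([np.sin(t),np.cos(t)])
    if th>90: E=120*d+8*n; uh=np.array([E[0]+17.5,E[1]-15])
    else: uh=105*d+8*n+[17.5,0]
    uh=uh-over*n; return B(*uh)
E
python3 - <<'E'
from plan import *
st()
plan([((480,100,260),-3.5,10),((640,0,340),-7.5,0),(B(130,225),-7.5,0),(B(130,70),-7.5,0)],0,mm=40)
im,d=r.get_image("top")
cv2.imwrite("pics/t5.png",cv2.resize(im[100:260,60:260,::-1],(750,600)))
E
```

```text
14.7 [461.4 101.8  99.3] q [ 0.58  0.7  -0.76  2.12 -0.14  0.42  0.02] F [-0.8 -0.5 -0.4] gap 51.1 grip 0.0 toolz [ 0.028  0.497 -0.867] tooly [ 0.998 -0.061 -0.003]
[[0.016, 0.004, -0.028, 0, -0.044, 0, 0], [0.014, 0.003, -0.029, -0.001, -0.044, 0, 0], [0.012, 0.004, -0.03, 0, -0.044, 0, 0], [0.009, 0.004, -0.03, 0, -0.044, 0, 0], [0.008, 0.003, -0.032, -0.001, -0.045, 0, 0]]
[[-0.012, 0.028, -0.016, -0.001, -0.018, 0.007, 0], [-0.013, 0.028, -0.015, 0, -0.019, 0.008, 0], [-0.013, 0.028, -0.015, -0.001, -0.018, 0.007, 0], [-0.012, 0.028, -0.014, 0, -0.019, 0.007, 0], [-0.013, 0.028, -0.014, -0.001, -0.018, 0.008, 0]]
[[-0.013, 0.029, -0.014, -0.001, -0.019, 0.007, 0], [-0.037, 0.016, 0.002, 0, 0, 0, 0], [-0.036, 0.015, 0.002, 0, 0, 0, 0], [-0.037, 0.016, 0.002, 0, 0, 0, 0], [-0.037, 0.015, 0.002, 0, 0, 0, 0]]
[[-0.037, 0.016, 0.002, 0, 0, 0, 0], [0, 0, 0.039, 0, 0, 0, 0], [0, 0, 0.039, 0, 0, 0, 0], [0, 0, 0.038, 0, 0, 0, 0], [0.001, 0, 0.039, 0, 0, 0, 0]]
end [ 693.8 -191.6  175.2]
```

View pics/t5.png

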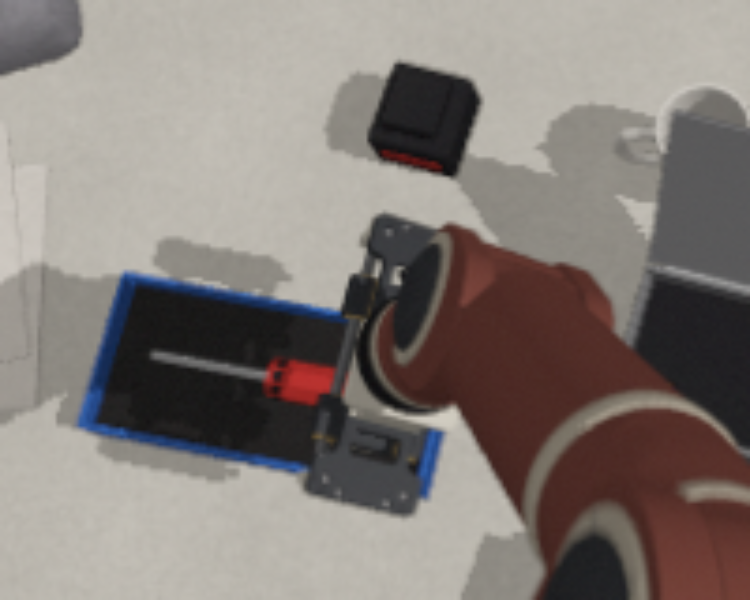

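The driver lies flat in the tray, shaft at (150–265,365) and handle at (305,380). Next I'll move behind the cover.

Emit:
{"op": "move_arm", "data": {
  "commands": [
    [[0.016, 0.004, -0.028, 0, -0.044, 0, 0.55], [0.014, 0.003, -0.029, -0.001, -0.044, 0, 0.4], [0.012, 0.004, -0.03, 0, -0.044, 0, 0], [0.009, 0.004, -0.03, 0, -0.044, 0, 0], [0.008, 0.003, -0.032, -0.001, -0.045, 0, 0]]
  ]
}}

```text
time: 15.25
position: [479.5, 100.2, 260.9]
ee_rot: [0.726, 0.682, 0.062, -0.058]
wrist_force: [0.5, 0.6, -0.6]
finger_gap: 23.8
grip_force: 0.0
```

Emit:
{"op": "move_arm", "data": {
  "commands": [
    [[-0.012, 0.028, -0.016, -0.001, -0.018, 0.007, 0], [-0.013, 0.028, -0.015, 0, -0.019, 0.008, 0], [-0.013, 0.028, -0.015, -0.001, -0.018, 0.007, 0], [-0.012, 0.028, -0.014, 0, -0.019, 0.007, 0], [-0.013, 0.028, -0.014, -0.001, -0.018, 0.008, 0]]
  ]
}}

```text
time: 15.75
position: [614.0, 17.2, 325.6]
ee_rot: [0.748, 0.663, 0.01, -0.01]
wrist_force: [0.2, 0.2, 0.1]
finger_gap: 0.9
grip_force: 0.0
```

Emit:
{"op": "move_arm", "data": {
  "commands": [
    [[-0.013, 0.029, -0.014, -0.001, -0.019, 0.007, 0], [-0.037, 0.016, 0.002, 0, 0, 0, 0], [-0.036, 0.015, 0.002, 0, 0, 0, 0], [-0.037, 0.016, 0.002, 0, 0, 0, 0], [-0.037, 0.015, 0.002, 0, 0, 0, 0]]
  ]
}}

```text
time: 16.25
position: [683.0, -154.2, 330.3]
ee_rot: [0.752, 0.66, -0.0, -0.0]
wrist_force: [0.6, 0.5, 0.5]
finger_gap: 0.4
grip_force: 0.0
```

Run:
```python
from plan import *
st()
plan([(B(130,225),-7.5,0),(B(130,70),-7.5,0)],0,mm=40)
```

```text
16.25 [ 683.  -154.2  330.3] q [ 0.37  0.67 -0.4   1.04  0.25  1.47 -0.1 ] F [0.6 0.5 0.5] gap 0.4 grip 0.0 toolz [-0. -0. -1.] tooly [ 0.992 -0.13  -0.   ]
[[-0.036, 0.015, 0, 0, 0, 0.001, 0], [0, 0, 0.039, 0, 0, 0, 0], [0, 0, 0.039, 0, 0, 0, 0], [0, 0, 0.039, 0, 0, 0, 0], [0, 0, 0.038, 0, 0, 0, 0]]
end [ 693.2 -191.9  175.3]
```

Emit:
{"op": "move_arm", "data": {
  "commands": [
    [[-0.036, 0.015, 0, 0, 0, 0, 0], [0, 0, 0.039, 0, 0, 0, 0], [0, 0, 0.039, 0, 0, 0, 0], [0, 0, 0.039, 0, 0, 0, 0], [0, 0, 0.038, 0, 0, 0, 0]]
  ]
}}

```text
time: 16.75
position: [692.5, -190.5, 174.0]
ee_rot: [0.752, 0.659, -0.0, -0.0]
wrist_force: [-0.4, 0.1, -0.8]
finger_gap: 0.5
grip_force: 0.0
```

Run:
```python
from plan import *
st()
plan([(C(t),-7.5,0) for t in (133,124,115,107,99,91,83,75,67,59,51,43)],0,mm=16)
```

```text
16.75 [ 692.5 -190.5  174. ] q [ 0.42  0.79 -0.38  1.24  0.29  1.16 -0.1 ] F [-0.4  0.1 -0.8] gap 0.5 grip 0.0 toolz [-0.  0. -1.] tooly [ 0.991 -0.13  -0.   ]
[[-0.001, -0.012, 0.001, 0, 0, 0, 0], [0, -0.012, 0.001, 0, 0, 0, 0], [0, -0.007, -0.007, 0, 0, 0, 0], [0, -0.007, -0.006, 0, 0, 0, 0], [0, -0.008, -0.005, 0, 0, 0, 0]]
[[0, -0.007, -0.005, 0, 0, 0, 0], [0, -0.008, -0.004, 0, 0, 0, 0], [0, -0.008, -0.003, 0, 0, 0, 0], [0, -0.008, -0.003, 0, 0, 0, 0], [0, -0.008, -0.002, 0, 0, 0, 0]]
[[0, -0.008, -0.001, 0, 0, 0, 0], [0, -0.008, -0.002, 0, 0, 0, 0], [0, -0.015, 0, 0, 0, 0, 0], [0, -0.015, 0.002, 0, 0, 0, 0], [0, -0.014, 0.003, 0, 0, 0, 0]]
[[0, -0.014, 0.006, 0, 0, 0, 0], [0, -0.012, 0.007, 0, 0, 0, 0], [0, -0.012, 0.01, 0, 0, 0, 0], [0, 0, 0, 0, 0, 0, 0], [0, 0, 0, 0, 0, 0, 0]]
end [ 510.9 -167.7  182. ]
```

Emit:
{"op": "move_arm", "data": {
  "commands": [
    [[0, -0.012, 0.001, 0, 0, 0, 0], [0, -0.012, 0.001, 0, 0, 0, 0], [0, -0.007, -0.007, 0, 0, 0, 0], [0, -0.007, -0.006, 0, 0, 0, 0], [0, -0.008, -0.005, 0, 0, 0, 0]]
  ]
}}

```text
time: 17.25
position: [647.8, -184.6, 193.6]
ee_rot: [0.752, 0.659, 0.001, 0.001]
wrist_force: [2.0, 0.0, -0.0]
finger_gap: 0.7
grip_force: 1.1
```

Emit:
{"op": "move_arm", "data": {
  "commands": [
    [[0, -0.007, -0.005, 0, 0, 0, 0], [0, -0.008, -0.004, 0, 0, 0, 0], [0, -0.008, -0.003, 0, 0, 0, 0], [0, -0.008, -0.003, 0, 0, 0, 0], [0, -0.008, -0.002, 0, 0, 0, 0]]
  ]
}}

```text
time: 17.75
position: [608.5, -179.8, 210.5]
ee_rot: [0.752, 0.659, 0.001, 0.001]
wrist_force: [2.2, 0.6, 1.7]
finger_gap: 0.2
grip_force: 1.1
```

```bash
cat > cov.py <<'E'
from plan import *
def cov(path=None):
    im,d=r.get_image("scene"); W=cloud("scene",d)
    L=(W-B(0,0)); u=L@np.array([.991,-.131,0]); v=L@np.array([.131,.991,0]); h=L[...,2]
    for s in (-55,45):
        m=(abs(v-s)<14)&(np.hypot(u,h)<132)&(np.hypot(u,h)>40)&(h>8)
        if m.sum()>10: print("v",s,m.sum(),"angle",np.percentile(np.degrees(np.arctan2(h[m],-u[m])),[10,50,90]).round(1),"h",np.percentile(h[m],[5,50,95]).round(1))
        m=(abs(v-s)<14)&(u<-20)&(u>-110)&(abs(h)<40)
        if m.sum()>10: print("  low h",np.median(h[m]).round(1),np.percentile(h[m],[5,95]).round(1))
    if path: cv2.imwrite(path,cv2.resize(im[110:270,170:370,::-1],(750,600)))
E
python3 - <<'E'
from cov import *
st(); cov("pics/s6.png")
E
```

```text
17.75 [ 608.5 -179.8  210.5] q [ 0.49  0.62 -0.41  1.48  0.26  1.09 -0.1 ] F [2.2 0.6 1.7] gap 0.2 grip 1.1 toolz [ 0.002 -0.001 -1.   ] tooly [ 0.991 -0.131  0.003]
v -55 111 angle [102.5 105.4 109.5] h [ 49.   96.8 119. ]
v 45 162 angle [102.9 106.2 112.2] h [ 42.4  89.5 119.3]
  low h -18.9 [-21.9  -9.2]
```

View pics/s6.png

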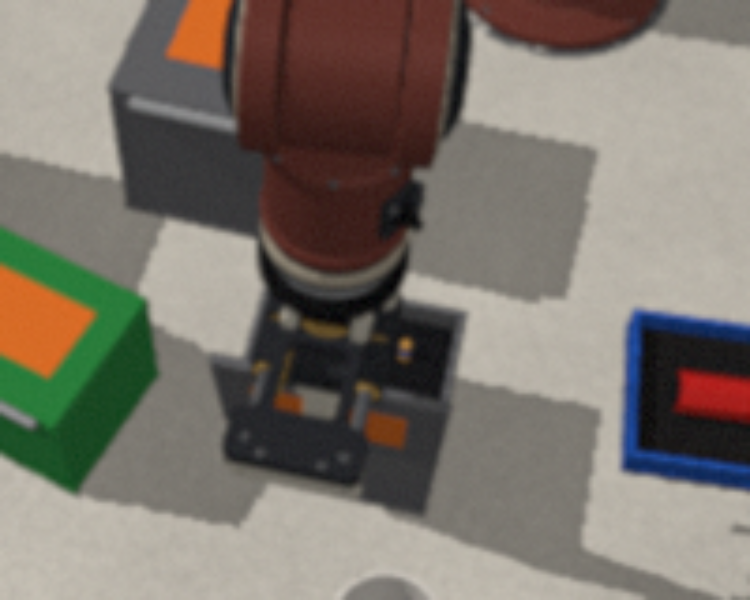

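The cover is now nearly upright, with its orange outer panel showing at (385,430), and it moves with about 2 N. I'll continue along the arc.

Emit:
{"op": "move_arm", "data": {
  "commands": [
    [[0, -0.008, -0.001, 0, 0, 0, 0], [0, -0.008, -0.002, 0, 0, 0, 0], [0, -0.015, 0, 0, 0, 0, 0], [0, -0.015, 0.002, 0, 0, 0, 0], [0, -0.014, 0.003, 0, 0, 0, 0]]
  ]
}}

```text
time: 18.3
position: [547.7, -172.2, 207.2]
ee_rot: [0.752, 0.659, -0.0, 0.0]
wrist_force: [1.3, -0.1, -0.0]
finger_gap: 0.7
grip_force: 0.7
```

Emit:
{"op": "move_arm", "data": {
  "commands": [
    [[0, -0.014, 0.006, 0, 0, 0, 0], [0, -0.012, 0.007, 0, 0, 0, 0], [0, -0.012, 0.01, 0, 0, 0, 0], [0, 0, 0, 0, 0, 0, 0], [0, 0, 0, 0, 0, 0, 0]]
  ]
}}

```text
time: 18.8
position: [510.5, -167.5, 184.1]
ee_rot: [0.752, 0.659, -0.001, -0.0]
wrist_force: [0.5, -0.2, 1.0]
finger_gap: 0.7
grip_force: 0.0
```

Run:
```python
from cov import *
st(); cov()
plan([(C(t),-7.5,0) for t in (43,35,27,20,14,9,5)],0,mm=9)
```

```text
18.8 [ 510.5 -167.5  184.1] q [ 0.55  0.51 -0.42  1.79  0.26  0.9  -0.11] F [ 0.5 -0.2  1. ] gap 0.7 grip 0.0 toolz [-0.002 -0.001 -1.   ] tooly [ 0.991 -0.132 -0.002]
v -55 233 angle [49.5 52.3 58.1] h [37.1 60.5 88.5]
  low h 37.1 [32.1 39.5]
v 45 362 angle [49.9 52.4 58.2] h [38. 63. 88.]
  low h 38.2 [34.2 39.8]
[[0, 0, 0.002, 0, 0, -0.001, 0], [0, -0.005, 0.005, 0, 0, 0, 0], [0, -0.005, 0.006, 0, 0, 0, 0], [0, -0.004, 0.006, 0, 0, 0, 0], [0, -0.005, 0.006, 0, 0, 0, 0]]
[[0, -0.003, 0.005, 0, 0, 0, 0], [0, -0.003, 0.006, 0, 0, 0, 0], [0, -0.002, 0.005, 0, 0, 0, 0], [0, -0.002, 0.005, 0, 0, 0, 0], [0, -0.001, 0.005, 0, 0, 0, 0]]
[[0, -0.001, 0.004, 0, 0, 0, 0], [0, -0.002, 0.007, 0, 0, 0, 0], [0, 0, 0, 0, 0, 0, 0], [0, 0, 0, 0, 0, 0, 0], [0, 0, 0, 0, 0, 0, 0]]
end [ 478.5 -163.2  122.4]
```

Emit:
{"op": "move_arm", "data": {
  "commands": [
    [[0, 0, 0.002, 0, 0, 0, 0], [0, -0.005, 0.005, 0, 0, 0, 0], [0, -0.005, 0.006, 0, 0, 0, 0], [0, -0.004, 0.006, 0, 0, 0, 0], [0, -0.005, 0.006, 0, 0, 0, 0]]
  ]
}}

```text
time: 19.35
position: [492.6, -164.6, 158.9]
ee_rot: [0.752, 0.659, 0.0, 0.001]
wrist_force: [1.2, -0.2, 0.5]
finger_gap: 0.3
grip_force: 0.5
```

Emit:
{"op": "move_arm", "data": {
  "commands": [
    [[0, -0.003, 0.005, 0, 0, 0, 0], [0, -0.003, 0.006, 0, 0, 0, 0], [0, -0.002, 0.005, 0, 0, 0, 0], [0, -0.002, 0.005, 0, 0, 0, 0], [0, -0.001, 0.005, 0, 0, 0, 0]]
  ]
}}

```text
time: 19.85
position: [481.3, -163.3, 132.9]
ee_rot: [0.752, 0.659, -0.0, 0.0]
wrist_force: [-0.9, -0.3, 1.4]
finger_gap: 0.5
grip_force: 0.5
```

Emit:
{"op": "move_arm", "data": {
  "commands": [
    [[0, -0.001, 0.003, 0, 0, 0, 0], [0, -0.001, 0.003, 0, 0, 0, 0], [0, 0, 0.003, 0, 0, 0, 0], [0, 0, 0.002, 0, 0, 0, 0], [0, 0, 0, 0, 0, 0, 0]]
  ]
}}

```text
time: 20.35
position: [479.9, -163.1, 122.1]
ee_rot: [0.752, 0.659, 0.0, 0.0]
wrist_force: [-0.2, -0.7, -1.5]
finger_gap: 0.7
grip_force: 0.0
```

Run:
```python
from cov import *
st(); cov()
```

```text
20.35 [ 479.9 -163.1  122.1] q [ 0.55  0.55 -0.39  1.94  0.31  0.71 -0.16] F [-0.2 -0.7 -1.5] gap 0.7 grip 0.0 toolz [ 0.001 -0.001 -1.   ] tooly [ 0.991 -0.131  0.001]
v -55 200 angle [ 9.2 11.2 16.7] h [11.5 15.2 19.6]
  low h 14.0 [ 9.9 18.7]
v 45 296 angle [ 9.3 12.1 18.8] h [ 12.2  16.  107. ]
  low h 14.7 [10.2 18.5]
```

Emit:
{"op": "move_arm", "data": {
  "commands": [
    [[0, 0, 0.002, 0, 0, 0, 0], [0, 0, 0.001, 0, 0, 0, 0], [0, 0, 0.001, 0, 0, 0, 0], [0, 0, 0.001, 0, 0, 0, 0], [0, 0, 0.001, 0, 0, 0, 0]]
  ]
}}

```text
time: 20.9
position: [479.7, -163.0, 116.3]
ee_rot: [0.752, 0.659, -0.0, 0.0]
wrist_force: [-0.6, 0.8, 1.1]
finger_gap: 0.6
grip_force: 0.4
```

Emit:
{"op": "move_arm", "data": {
  "commands": [
    [[0, 0, 0.0005, 0, 0, 0, 0], [0, 0, 0.0005, 0, 0, 0, 0], [0, 0, 0.0004, 0, 0, 0, 0], [0, 0, 0.0003, 0, 0, 0, 0], [0, 0, 0, 0, 0, 0, 0]]
  ]
}}

```text
time: 21.4
position: [480.0, -163.1, 114.7]
ee_rot: [0.752, 0.659, 0.0, 0.001]
wrist_force: [0.0, -0.3, 0.2]
finger_gap: 0.4
grip_force: 0.0
```

Emit:
{"op": "move_arm", "data": {
  "commands": [
    [[0, 0, 0.0003, 0, 0, 0, 0], [0, 0, 0.0003, 0, 0, 0, 0], [0, 0, 0.0003, 0, 0, 0, 0], [0, 0, 0.0003, 0, 0, 0, 0], [0, 0, 0, 0, 0, 0, 0]]
  ]
}}

```text
time: 21.9
position: [480.0, -163.0, 113.8]
ee_rot: [0.752, 0.659, 0.0, 0.001]
wrist_force: [-1.2, 0.8, 3.6]
finger_gap: 0.6
grip_force: 1.7
```

Emit:
{"op": "move_arm", "data": {
  "commands": [
    [[0, 0, 0.0002, 0, 0, 0, 0], [0, 0, 0.0002, 0, 0, 0, 0], [0, 0, 0.0002, 0, 0, 0, 0], [0, 0, 0, 0, 0, 0, 0], [0, 0, 0, 0, 0, 0, 0]]
  ]
}}

```text
time: 22.4
position: [480.1, -163.1, 113.8]
ee_rot: [0.752, 0.659, 0.0, 0.001]
wrist_force: [-1.3, 0.3, 7.7]
finger_gap: 0.1
grip_force: 3.9
```

It stopped at 113.8 mm, about the closed height, while the force rose to 7.7 N, so the cover is seated. I'll retreat and check.

Emit:
{"op": "move_arm", "data": {
  "commands": [
    [[0, 0, -0.004, 0, 0, 0, 0], [0, 0, -0.015, 0, 0, 0, 0], [0, 0, -0.03, 0, 0, 0, 0], [0, 0, -0.035, 0, 0, 0, 0], [0, 0, -0.035, 0, 0, 0, 0]]
  ]
}}

```text
time: 22.9
position: [479.4, -162.9, 232.7]
ee_rot: [0.752, 0.659, -0.0, -0.0]
wrist_force: [1.3, -0.8, -0.2]
finger_gap: 0.7
grip_force: 0.0
```

Emit:
{"op": "move_arm", "data": {
  "commands": [
    [[0.03, 0, -0.03, 0, 0, 0, 0], [0.04, 0, -0.01, 0, 0, 0, 0], [0.04, 0, 0, 0, 0, 0, 0], [0.03, 0, 0, 0, 0, 0, 0], [0, 0, 0, 0, 0, 0, 0]]
  ]
}}

```text
time: 23.4
position: [498.2, -18.3, 272.2]
ee_rot: [0.749, 0.663, 0.002, -0.0]
wrist_force: [0.2, 0.6, 0.6]
finger_gap: 0.5
grip_force: 0.0
```

Run:
```python
from cov import *
st(); cov()
im,d=r.get_image("scene"); cv2.imwrite("pics/s7.png",cv2.resize(im[...,::-1],(800,600)))
W=cloud("scene",d); L=W-B(0,0); u=L@np.array([.991,-.131,0]); v=L@np.array([.131,.991,0]); h=L[...,2]
for a in range(-115,5,20):
    m=(u>a)&(u<a+20)&(abs(v)<70)&(h<40); print(a,m.sum(),np.median(h[m]).round(1) if m.any() else "")
```

```text
23.4 [498.2 -18.3 272.2] q [ 0.36  0.36 -0.5   1.76  0.19  1.07 -0.33] F [0.2 0.6 0.6] gap 0.5 grip 0.0 toolz [ 0.002  0.003 -1.   ] tooly [ 0.993 -0.122  0.002]
v -55 176 angle [ 4.9  7.5 11.8] h [ 8.1  9.3 11.3]
  low h 8.7 [ 6.2 11.2]
v 45 189 angle [ 4.9  7.5 12.5] h [ 8.1  9.5 11.3]
  low h 9.0 [ 6.4 11.3]
-115 322 8.3
-95 324 8.8
-75 343 9.1
-55 352 9.1
-35 372 8.8
-15 1208 -32.6
```

View pics/s7.png

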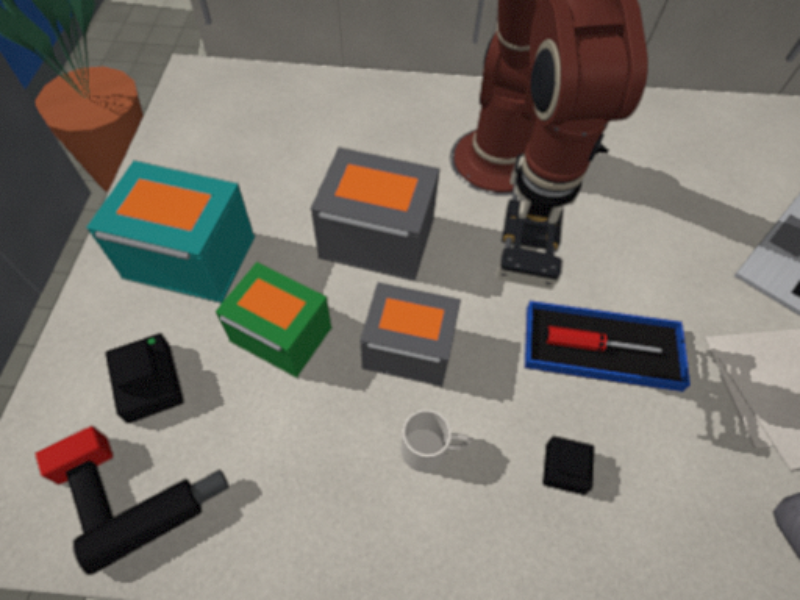

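The cover lies flat and shut at (410,320), level to within about 1 mm. The driver is flat in the tray at (605,340), and the mug at (425,440) and battery at (568,465) haven't moved.

```bash
python3 -c "
from station import r
print(r.job_done())"
```

```text
the job is handed in; nothing more can be done
None
```

The screwdriver lies flat on the tray's liner, the block's cover is fully shut, and the mug and battery are where they were; the bit was never touched and was in its well when last visible, and I handed the job in at about 23.5 s.

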